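Set the board feeder's stripper gap until the setting blade just drags

TASK

Set the gap of the board feeder's stripper foot with the setting blade: lay the blade flat on the feeder's bed and slide it in, straight, until its tip stands out 1 to 4 cm beyond the far side of the foot. Then turn the wing knob clockwise, little by little and trying the blade in between, until the blade just drags, that is, takes a steady pull of about 4 N to slide, and if you have gone too far turn back; never ram the foot or screw it down hard on the blade. Leave the blade lying in the gap like that for the lock nut to be tightened, let go of everything and leave the other things on the bench where they are.

Things in the scene. Friction and masses are not known exactly. Their poses are not given: they have to be found in the camera images.
- feeder: Bench feeder for flat boards, fixed: grey base with a level aluminium bed, 250 (x) by 112 mm (y), top 32 mm above the bench. Origin: centre of the underside; x is the feed direction, away from the open infeed end (x -125). Guides 9 mm high at y +-49, 85 mm free between them. Outfeed roller at x +98. Drive housing 130x62x70 mm beside the bed at x 55, y 107.
- gate_head: Fixed bridge over the bed: beam 36 (x) by 150 mm (y), 58 to 78 mm above the bed, columns at y +-66. It carries the screw and, below the beam, the sprung stripper foot: flat sole 24 (x) by 30 mm (y), toe turned up towards the infeed end; spring 12 N/mm, no preload. Origin on the bed under the middle of the foot (height +-0.5 mm, as it was clamped); axes as the feeder's.
- throat (a point): Point of the bed under the middle of the foot: x +30, y 0, z 32 mm of the feeder; axes as the feeder's. At the start the sole hangs 4.9 to 7.9 mm above the bed, so 0.9 to 3.9 mm clear of a blade lying there; how much is not known beforehand. Sliding the blade there takes about 0.8 N when loose, 1.1 N more per N of foot pressure; held still after a 1 cm pull, 0.7 N and 0.7 N per N remain.
- knob_grip (a point): On the axis of the black wing knob, 156 mm above the bench; turns with it. Wing: 46 mm along this x, 12 mm thick along this y (pinch here), from 24 mm below this point to 10 above; below it a 34 mm disc. Clockwise from above lowers the foot 0.95 mm per rad (on the blade: about 10 N more per rad), anticlockwise raises it; over 1 turn free clockwise. Keeps its height, stays where left (0.04 N m).
- blade: Setting blade, loose, about 140 g: flat steel, 4 mm thick, 25 wide, 165 long, round tip; near its other end a black upright grip plate 14 mm thick (x), 34 wide (y), from 3 to 46 mm above the underside. Lies flat on the bench. Origin: underside, below the middle of the grip plate; x points along the blade to the tip at x +150; 15 mm of blade stand out behind the plate.
- blade_tip (a point): End of the blade's tip, on the underside, 150 mm ahead (x) of blade. When the tip is 27 to 52 mm past throat, it stands 15 to 40 mm out beyond the sole.
- tape_measure: yellow pocket tape measure, 42x76x67 mm, standing on the bench; a bystander, leave it alone
- battery_pack: black scanner battery, 76x38x22 mm; a bystander, leave it alone
- tally_counter: hand tally counter, 23x56x65 mm; a bystander, leave it alone
- strap_buckle_1: steel strap buckle, 26x38x9 mm; a bystander, leave it alone
- strap_buckle_2: second steel strap buckle, 26x38x9 mm; a bystander, leave it alone

How it is judged:
By the outcome, as a careful person would: the job done as asked, in the order asked, and still so for the second after the job is handed in, with the robot touching nothing.
It also fails if it takes over 72 s, if anything falls off the work surface, if the arm or the gripper's body presses on something with over 40 N, if the wrist force passes 120 N, or if a joint passes its speed limit or range.

ROBOT

A 7-joint arm with a two-finger parallel gripper is mounted at the origin on a cart in front of the work surface, level with it; the furniture and walls round the work are solid. World frame = base frame: x ahead of the robot, y to its left, z up, the work surface at z = 0. Lengths are in m, angles in rad, forces in N, time in s.
With the tool pointing down it reaches from about 0.425 to 0.975 m from the base axis. Payload 16.7 kg.
Tool frame: the origin (TCP) lies midway between the tips of the shut fingers; the grasp point (between the pads) lies 19 mm behind it (ctrl.tcp_to_grasp is the distance from the TCP to the grasp point, in m); z points along the fingers, y is the line along which they close (so a half turn about z gives the same grasp; the last joint's range is limited). The gripper opens to 85 mm and grips with 20 to 120 N. Pads are 22 mm wide; open, the fingers measure 114 mm over their backs; the gripper's body (76 mm by 85 mm) begins 54 mm behind the grasp point. The pads swing forward as they close: fully open they stand 13 mm farther back than shut.
Start: joints at [-1.321, 0.426, 0.074, 1.606, -0.034, 1.111, -0.067], TCP at [0.262, 0.622, 0.231] pointing down, gripper open.
Joint ranges: [-2.85, 2.85], [-0.5, 2.14], [-1.23, 1.37], [0.21, 2.46], [-1.02, 4.16], [0.16, 2.05], [-2.73, 2.73]. Speed limits (rad/s): [1.89, 1.89, 2.39, 2.39, 3.01, 3.01, 3.01].

INTERFACE

Orientations are given as a unit quaternion [x, y, z, w].
In Python, from rig import ctrl, vision gives the robot as it stands.
- The arm moves only by the tool step_arm, never from a script. Its argument "motion" is a list of rows, each a list of 4 numbers: the shift along the tool's x, y, z in mm, then the turn about the tool's z in rad. A call has exactly 10 rows; each row is the pose to reach, as a shift and turn from the pose commanded when the call began, along the tool's axes at that moment; what a row does not reach only later rows make up. A row lasts 1/8 s, in which the tool goes at most 62.5 mm and 10.7 degrees, less where a joint would pass 70% of its speed; a pose out of reach is approached as far as the arm can. A call with a gripper value outside its range is refused whole. "grip" is the closure, from 0 (fully open) to 1 (shut), set as the call begins (left out, the last holds). The fingers move at their own pace and stop on an object; the grip force is fixed at half the most. Time passes only in rows, so rows that repeat a pose let the fingers close, or fill a call up. It gives the time, the measured TCP pose, the force, the opening and the grip force at its end, in the units of the state.
- ctrl.sense(): the state, without advancing time (a new reading comes with each control period).
- vision.capture(name): name is "scene" or "top" or "wrist"; returns a dict with "image" (480x640x3 uint8, red, green, blue), "fov_y" (degrees; the focal length in pixels is half the picture's height over the tangent of half this angle, whatever the lens; pixels are square), "cx", "cy" (the principal point, pixels), "k1" (the pictures are not rectified: a ray, as slopes to the right and down, at radius r is drawn at 1 + k1 r^2 times it, then the intrinsics apply), "rvec" (rotation vector, rad) and "tvec" (3), from world to camera coordinates, as OpenCV has them. Camera axes: x right, y down, z forward; pixel columns grow to the right and rows downward; lengths in m; the calibration is good to about 2 mm. A picture is of the moment at which its call begins. There is no depth.
- ctrl.finish_job(): hands the job in; it is judged then, once.
The state is a dict: "t": time; "qpos": joint angles; "joint_velocities": joint speeds; "tau": joint torques, N m; "tcp_pos": TCP position; "orientation": TCP orientation; "contact_force": force on the tool from outside, world axes, zero at the start; "wrist_torque": the same for the moment, N m; "width": finger opening in m; "grasp_force": force on a finger pad.
Only numpy, scipy, OpenCV 4.12 (cv2) and the standard library are available. Lean on these libraries where they do the work, as an engineer would, in place of code of your own. Each camera call takes 0.05 s, during which the arm holds its last target. There are 200 camera calls.

## Working session

There is one attempt and no reset: what is moved stays moved. The work goes in short steps, Python scripts to look and compute and a tool call to move; the robot and the scene stay as the last step left them, time stands still between calls to the robot, and variables do not carry over. Pictures are saved under pics/ and viewed, at most 10 in all, crops included, and the job is handed in when it is done.

Besides the shell and the picture viewer there is one more tool, called after "Call:" by a JSON object that holds its "op" and its "data", one argument or row to a line. step_arm: Moves the arm, as the interface text tells. Its arguments: {"type":"object","properties":{"motion":{"type":"array","items":{"type":"array","items":{"type":"number"}}},"grip":{"type":"number"}},"required":["motion"]}

```bash
mkdir -p pics; ls; cat > h.py <<'E'
import numpy as np, cv2
from rig import ctrl, vision
from scipy.spatial.transform import Rotation as R
def cap(n,save=None):
    c=vision.capture(n)
    if save: cv2.imwrite('pics/'+save+'.png',c['image'][:,:,::-1])
    return c
def ray(c,u,v):
    f=240/np.tan(np.radians(c['fov_y'])/2)
    d=np.array([(u-c['cx'])/f,(v-c['cy'])/f]); s=d.copy()
    for _ in range(30): s=d/(1+c['k1']*(s@s))
    M=R.from_rotvec(np.ravel(c['rvec'])).as_matrix(); t=np.ravel(c['tvec'])
    return -M.T@t, M.T@np.array([s[0],s[1],1])
def onz(c,u,v,z):
    o,d=ray(c,u,v); return o+d*(z-o[2])/d[2]
def proj(c,p):
    f=240/np.tan(np.radians(c['fov_y'])/2)
    M=R.from_rotvec(np.ravel(c['rvec'])).as_matrix()
    q=M@np.array(p)+np.ravel(c['tvec']); s=q[:2]/q[2]; s=s*(1+c['k1']*(s@s))
    return s*f+[c['cx'],c['cy']]
E
python3 - <<'E'
from h import *
import pickle
s=ctrl.sense(); print({k:np.round(v,3) for k,v in s.items()}, ctrl.tcp_to_grasp)
cs={n:cap(n,n+'0') for n in('scene','top')}
pickle.dump(cs,open('c0.pkl','wb'))
for n,c in cs.items(): print(n,c['fov_y'],c['cx'],c['cy'],c['k1'],ray(c,320,240))
E
```

```text
pics
{'t': np.float64(0.0), 'qpos': array([-1.321,  0.427,  0.074,  1.607, -0.034,  1.111, -0.067]), 'joint_velocities': array([ 0.001, -0.001,  0.   ,  0.   , -0.001, -0.001,  0.001]), 'tau': array([ 1.0000e-03, -9.4984e+01,  3.7610e+00, -4.6355e+01,  1.9000e-02,
        1.0000e-02, -0.0000e+00]), 'tcp_pos': array([0.262, 0.622, 0.231]), 'orientation': array([ 0.198,  0.98 , -0.001, -0.   ]), 'contact_force': array([ 0.811, -0.485,  0.465]), 'wrist_torque': array([-0.084,  0.002, -0.007]), 'grasp_force': np.float64(0.0), 'width': np.float64(0.086)} 0.0187
scene 51.718283142500496 311.92912299596793 237.1571839240395 -0.08637876239612889 (array([-0.0360903 , -0.44587849,  0.80591451]), array([ 0.58425828,  0.28007865, -0.76190345]))
top 53.050197832406255 315.621492361915 249.2616211415613 -0.06163209043719053 (array([ 0.36955898, -0.15513969,  1.03621152]), array([ 0.16971957, -0.00776921, -0.98569207]))
```

View pics/top0.png

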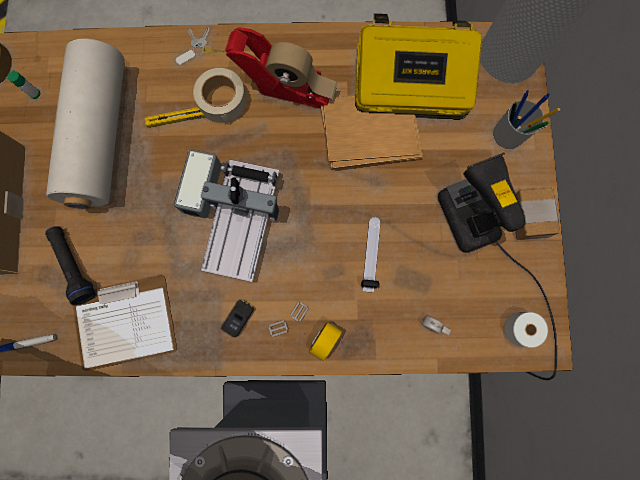

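View pics/scene0.png

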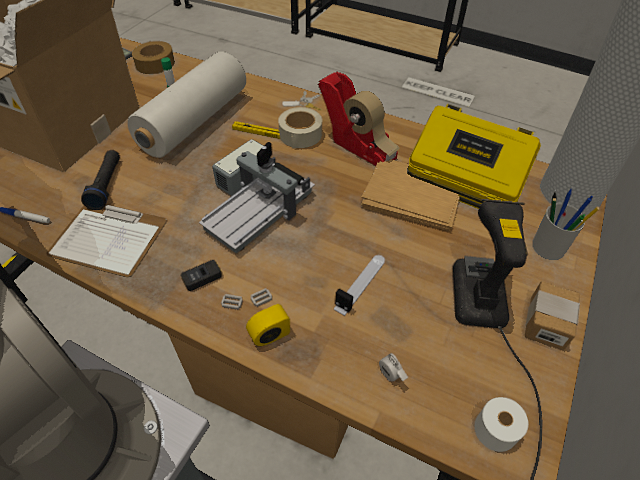

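The top view shows the blade with its tip at about (375,220) and its grip at (370,285). The feeder runs from its infeed end at about (228,275) to its outfeed at (252,165), with the knob at (236,190). I'll zoom in on both.

```bash
python3 - <<'E'
from h import *
import pickle
cs=pickle.load(open('c0.pkl','rb'))
im=cs['top']['image'][:,:,::-1]
a=cv2.resize(im[145:295,170:290],None,fx=4,fy=4,interpolation=cv2.INTER_CUBIC)
b=cv2.resize(im[205:305,350:390],None,fx=6,fy=6,interpolation=cv2.INTER_CUBIC)
o=np.zeros((600,730,3),np.uint8);o[:,:480]=a;o[:,490:730]=b
cv2.imwrite('pics/z1.png',o)
E
```

```text
(no output)
```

View pics/z1.png

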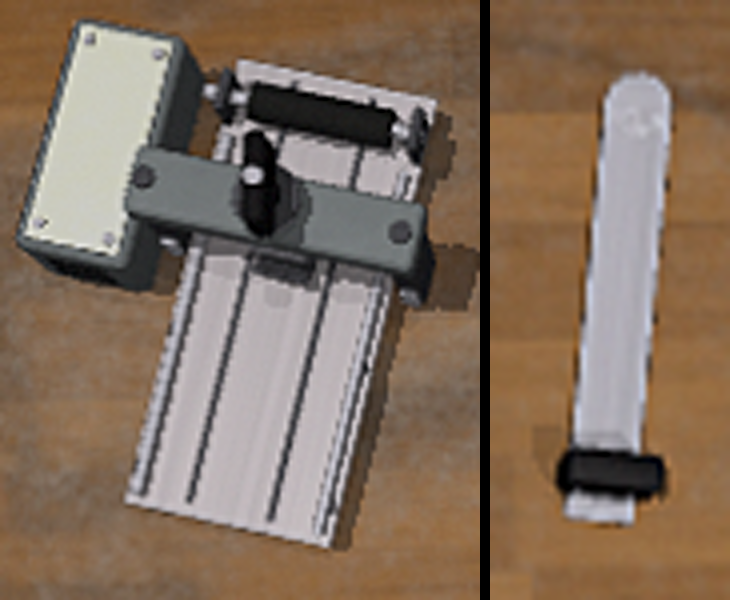

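```bash
python3 - <<'E'
from h import *
import pickle
c=pickle.load(open('c0.pkl','rb'))['top']
Z=lambda x,y:(170+x/4,145+y/4)
P=[onz(c,*Z(*p),.032) for p in [(125,503),(330,548),(437,98),(238,60)]]
for p in P: print(p.round(4))
print([np.linalg.norm(P[i]-P[(i+1)%4]).round(4) for i in range(4)])
d=(P[2]+P[3]-P[0]-P[1]); print('yaw',np.degrees(np.arctan2(d[1],d[0])),'centre',np.mean(P,0))
e=P[0]-P[1];print('yaw y',np.degrees(np.arctan2(-e[0],e[1])));e=P[3]-P[2];print('yaw y',np.degrees(np.arctan2(-e[0],e[1])))
B=lambda x,y:(350+(x-490)/6,205+y/6)
t=onz(c,*B(640,73),.004);r=onz(c,*B(600,520),.004);print('tip',t,'rear',r,np.linalg.norm(t-r),np.degrees(np.arctan2(*(t-r)[1::-1])), 'origin',t+(r-t)*150/165)
print('grip top',onz(c,*B(612,470),.046))
for p in [(252,174),(258,132),(260,232)]: print('knob',onz(c,*Z(*p),.166))
for p in [(90,40),(160,53),(40,222),(108,238)]: print('hous',onz(c,*Z(*p),.07))
for p in [(143,178),(400,232)]: print('bolts',onz(c,*Z(*p),.11))
E
```

```text
[0.4802 0.0881 0.032 ]
[ 0.4552 -0.0204  0.032 ]
[ 0.6991 -0.0768  0.032 ]
[0.7226 0.032  0.032 ]
[np.float64(0.1114), np.float64(0.2504), np.float64(0.1114), np.float64(0.2488)]
yaw -13.028616525423844 centre [0.58929111 0.00574152 0.032     ]
yaw y -12.9965908411119
yaw y -12.17658397537042
tip [ 0.59649984 -0.284769    0.004     ] rear [ 0.43348442 -0.26528547  0.004     ] 0.16417562422108775 -6.815636146553211 origin [ 0.448304  -0.2670567  0.004    ]
grip top [ 0.44798639 -0.26542435  0.046     ]
knob [ 6.19562224e-01 -4.92032697e-04  1.66000000e-01]
knob [ 0.6399295  -0.00300487  0.166     ]
knob [ 0.59156874 -0.00465683  0.166     ]
hous [0.72184027 0.10371476 0.07      ]
hous [0.71389584 0.0663052  0.07      ]
hous [0.62334399 0.12695022 0.07      ]
hous [0.61418234 0.09105841 0.07      ]
bolts [0.63454216 0.0640981  0.11      ]
bolts [ 0.60476239 -0.06451918  0.11      ]
```

```bash
cat >> h.py <<'E'
def rel(p,ydeg,s=None,base=None):
    "shift (mm, tool axes) and turn to bring TCP to p with tool y at ydeg (mod 180)"
    s=s or ctrl.sense(); M=R.from_quat(s['orientation']).as_matrix()
    d=M.T@(np.array(p)-s['tcp_pos'])*1000
    a=np.degrees(np.arctan2(M[1,1],M[0,1])); t=(a-ydeg+90)%180-90
    return d.round(1), round(float(np.radians(t)),3), 'tool y now %.1f'%a, 'tilt %.3f'%np.degrees(np.arccos(-M[2,2]))
TH=np.radians(-13); U=np.array([np.cos(TH),np.sin(TH),0]); C=np.array([.589,.006,0])
V=np.array([-U[1],U[0],0])
def F(x,y,z): return C+x*U+y*V+[0,0,z]
E
python3 - <<'E'
from h import *
print(rel([.50,.10,.25],-6.8)); print(rel([.448,-.267,.15],-6.8))
E
```

```text
(array([-421.9, -388.3,  -18.8]), 1.291, 'tool y now 67.1', 'tilt 0.069')
(array([-516.6, -746.5,   81.6]), 1.291, 'tool y now 67.1', 'tilt 0.069')
```

Call:
{"op": "step_arm", "data": {
  "motion": [
    [-42,-39,-5,0.13],
    [-84,-78,-10,0.26],
    [-126,-116,-15,0.39],
    [-168,-155,-18,0.52],
    [-210,-194,-18,0.65],
    [-252,-232,-18,0.78],
    [-295,-271,-18,0.91],
    [-337,-310,-18,1.04],
    [-380,-350,-18,1.17],
    [-422,-388,-18,1.29]
  ],
  "grip": 0
}}

```text
t: 1.35
tcp_pos: [0.5007, 0.0987, 0.2494]
orientation: [0.749, 0.663, 0.0, -0.0]
contact_force: [-0.3, 0.8, -0.1]
width: 0.0856
grasp_force: 0.0
```

```bash
python3 - <<'E'
from h import *
print(rel([.448,-.267,.13],-6.8)); s=ctrl.sense(); print(s['t'],s['tcp_pos'],s['qpos'].round(2))
E
```

```text
(array([-369.4,   -7.7,  119.3]), -0.003, 'tool y now -7.0', 'tilt 0.017')
1.35 [0.50065311 0.09868772 0.24939782] [-0.82  0.14  0.56  1.97 -0.09  1.05 -0.35]
```

Call:
{"op": "step_arm", "data": {
  "motion": [
    [-50,-2,0,0],
    [-105,-3,0,0],
    [-160,-4,10,0],
    [-215,-5,30,0],
    [-270,-6,60,0],
    [-320,-7,90,0],
    [-350,-7,110,0],
    [-369,-8,119,0],
    [-369,-8,119,0],
    [-369,-8,119,0]
  ]
}}

```text
t: 2.6
tcp_pos: [0.4491, -0.2643, 0.1305]
orientation: [0.747, 0.664, 0.0, -0.0]
contact_force: [0.5, -0.6, -0.4]
width: 0.0854
grasp_force: 0.0
```

```bash
python3 - <<'E'
from h import *
import pickle
c=cap('wrist','w1'); pickle.dump(c,open('w1.pkl','wb'))
s=ctrl.sense(); print(s['tcp_pos'],s['contact_force'],ray(c,320,240),c['fov_y'])
for p in [(.448,-.267,.046),(.5965,-.2848,.004),(.4335,-.2653,.004)]: print(proj(c,p))
print(rel([.448,-.267,.010],-6.8))
E
```

```text
[ 0.44932885 -0.2640934   0.13062942] [ 0.23508095  0.38931097 -0.32138912] (array([ 0.4600394 , -0.18284594,  0.27169734]), array([-0.03972515, -0.31787789, -0.94730594])) 67.52707638905386
[317.67380687 252.22467046]
[508.33509363 233.58920669]
[299.44814403 233.31155284]
(array([ -3.1,  -1. , 120.6]), 0.002, 'tool y now -6.7', 'tilt 0.030')
```

View pics/w1.png

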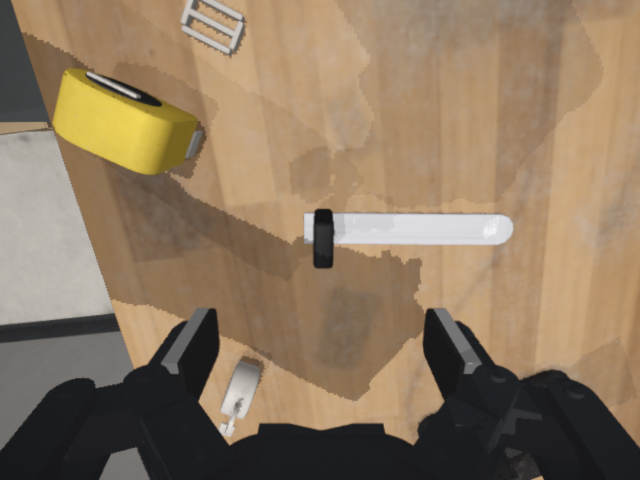

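The wrist view shows the blade lying level in the picture, its rear end at (305,228), tip at (513,229) and the plate at about (323,240). That is some 5 px right of where I predicted it, so I'll correct.

```bash
python3 - <<'E'
from h import *
import pickle
c=pickle.load(open('w1.pkl','rb'))
t=onz(c,513,229,.004); r=onz(c,305,228.5,.004)
print(t,r,np.linalg.norm(t-r),np.degrees(np.arctan2(*(t-r)[1::-1])),t+(r-t)*150/165)
p=t+(r-t)*150/165; p[2]=.010
print(rel(p,np.degrees(np.arctan2(*(t-r)[1::-1]))))
E
```

```text
[ 0.59998395 -0.28141362  0.004     ] [ 0.43832977 -0.26191308  0.004     ] 0.16282611218733353 -6.878422996135482 [ 0.45302561 -0.26368586  0.004     ]
(array([  0.8,   3.6, 120.6]), 0.003, 'tool y now -6.7', 'tilt 0.030')
```

Call:
{"op": "step_arm", "data": {
  "motion": [
    [0,2,30,0],
    [0,2.5,65,0],
    [0,2.5,95,0],
    [0,2.5,112,0],
    [0,2.5,120,0],
    [0,2.5,121,0],
    [0,2.5,121,0],
    [0,2.5,121,0],
    [0,2.5,121,0],
    [0,2.5,121,0]
  ]
}}

```text
t: 3.9
tcp_pos: [0.4515, -0.2652, 0.0095]
orientation: [0.748, 0.664, 0.0, 0.0]
contact_force: [0.4, -0.5, 0.4]
width: 0.0854
grasp_force: 0.0
```

Call:
{"op": "step_arm", "data": {
  "motion": [
    [0,0,0,0],
    [0,0,0,0],
    [0,0,0,0],
    [0,0,0,0],
    [0,0,0,0],
    [0,0,0,0],
    [0,0,0,0],
    [0,0,-2,0],
    [0,0,-20,0],
    [0,0,-50,0]
  ],
  "grip": 1
}}

```text
t: 5.15
tcp_pos: [0.4508, -0.2652, 0.0602]
orientation: [0.748, 0.664, -0.0, -0.001]
contact_force: [1.2, -0.2, -0.8]
width: 0.0131
grasp_force: 58.5
```

```bash
python3 - <<'E'
from h import *
s=ctrl.sense(); print(s['tcp_pos'],s['width'],s['contact_force'])
print(rel(F(-152,0,0)/1000*0+F(-.152,0,.075),-13)); print(rel(F(-.152,0,.045),-13))
print(F(-.152,0,.045), F(.03,0,0))
E
```

```text
[ 0.45078167 -0.26519968  0.06019024] 0.013113357427138886 [ 1.15056874 -0.24225037 -0.76395278]
(array([302.1, -45.9, -14.7]), 0.108, 'tool y now -6.8', 'tilt 0.087')
(array([302.1, -45.9,  15.3]), 0.108, 'tool y now -6.8', 'tilt 0.087')
[0.44089575 0.04019256 0.045     ] [ 0.6182311  -0.00074853  0.        ]
```

Call:
{"op": "step_arm", "data": {
  "motion": [
    [5,0,-30,0],
    [40,0,-55,0.01],
    [90,-10,-60,0.03],
    [140,-20,-60,0.05],
    [190,-30,-60,0.07],
    [240,-38,-50,0.09],
    [275,-44,-35,0.108],
    [302,-46,-20,0.108],
    [302,-46,-14,0.108],
    [302,-46,-14,0.108]
  ]
}}

```text
t: 6.4
tcp_pos: [0.4411, 0.0395, 0.0737]
orientation: [0.782, 0.623, -0.0, 0.0]
contact_force: [0.1, -0.9, -1.1]
width: 0.0131
grasp_force: 66.2
```

```bash
python3 - <<'E'
from h import *
import pickle
c=cap('wrist'); t=cap('top'); pickle.dump((c,t),open('w2.pkl','wb'))
s=ctrl.sense(); print(s['t'],s['tcp_pos'],s['contact_force'],s['qpos'].round(2))
print(rel(F(-.152,0,.042),-13))
a=c['image'][:,:,::-1]; b=t['image'][150:330,170:290,::-1]
cv2.imwrite('pics/w2.png',a)
E
```

```text
6.5 [0.4414458  0.03922588 0.07390968] [-0.2799222   0.49968389 -1.73450543] [-0.81  0.35  0.68  2.28 -0.37  0.63 -0.08]
(array([ 0.8, -0.8, 31.9]), -0.001, 'tool y now -13.0', 'tilt 0.027')
```

View pics/w2.png

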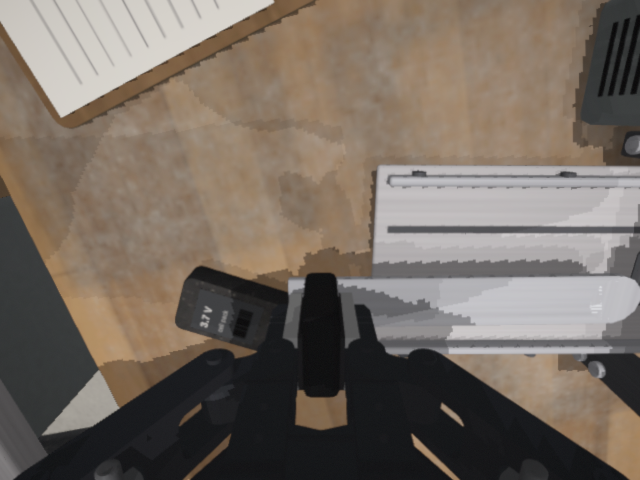

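```bash
python3 - <<'E'
from h import *
import pickle
c,t=pickle.load(open('w2.pkl','rb'))
def fc(p): d=p-C; return np.round([d@U*1000,d@V*1000,p[2]*1000],1)
print('corner',fc(onz(c,376,166.5,.032)),fc(onz(c,639,167,.032)))
print('groove',fc(onz(c,388,230,.032)),fc(onz(c,639,230,.032)))
for u,v in [(380,279),(580,278),(380,354),(580,353),(639,299)]: print('blade',fc(onz(c,u,v,.0685)))
E
```

```text
corner [-122.6   59.    32. ] [12.1 59.3 32. ]
groove [-114.5   25.5   32. ] [21.6 25.7 32. ]
blade [-123.9   13.9   68.5]
blade [-33.5  14.2  68.5]
blade [-121.7  -25.9   68.5]
blade [-24.  -25.8  68.5]
blade [-3.1  3.5 68.5]
```

Call:
{"op": "step_arm", "data": {
  "motion": [
    [1,0,10,0],
    [1.8,0,20,0],
    [1.8,0,27,0],
    [1.8,0,30,0],
    [1.8,0,31,0],
    [1.8,0,32,0],
    [1.8,0,32,0],
    [1.8,0,32,0],
    [1.8,0,32,0],
    [1.8,0,32,0]
  ]
}}

```text
t: 7.75
tcp_pos: [0.4417, 0.0419, 0.0414]
orientation: [0.782, 0.623, 0.0, -0.0]
contact_force: [-0.3, -0.5, 2.2]
width: 0.0133
grasp_force: 66.7
```

Call:
{"op": "step_arm", "data": {
  "motion": [
    [0,4,0,0],
    [0,9,0,0],
    [0,14,0,0],
    [0,19,0,0],
    [0,24,0,0],
    [0,29,0,0],
    [0,34,0,0],
    [0,39,0,0],
    [0,43,0,0],
    [0,46,0,0]
  ]
}}

```text
t: 9.0
tcp_pos: [0.4861, 0.0317, 0.0414]
orientation: [0.782, 0.623, -0.0, -0.001]
contact_force: [-7.4, 1.9, 14.0]
width: 0.0135
grasp_force: 68.4
```

```bash
python3 - <<'E'
from h import *
import pickle
c=cap('wrist'); t=cap('scene'); pickle.dump((c,t),open('w3.pkl','wb'))
s=ctrl.sense(); print(s['t'],s['tcp_pos'],s['contact_force'],s['wrist_torque'],R.from_quat(s['orientation']).as_matrix().round(4))
a=c['image'][120:420,240:640,::-1]; b=t['image'][130:260,190:330,::-1]
o=np.zeros((600,800,3),np.uint8); o[:300,:400]=a; z=cv2.resize(b,None,fx=4,fy=4,interpolation=cv2.INTER_CUBIC)[:600,:400]; o[:z.shape[0],400:]=z
cv2.imwrite('pics/w3.png',o)
E
```

```text
9.1 [0.48654017 0.03162055 0.04142681] [-2.38490457  0.98593684  6.72985435] [ 0.27204109  0.47888464 -0.01105004] [[ 2.241e-01  9.746e-01 -4.000e-04]
 [ 9.746e-01 -2.241e-01  3.000e-04]
 [ 2.000e-04 -5.000e-04 -1.000e+00]]
```

View pics/w3.png

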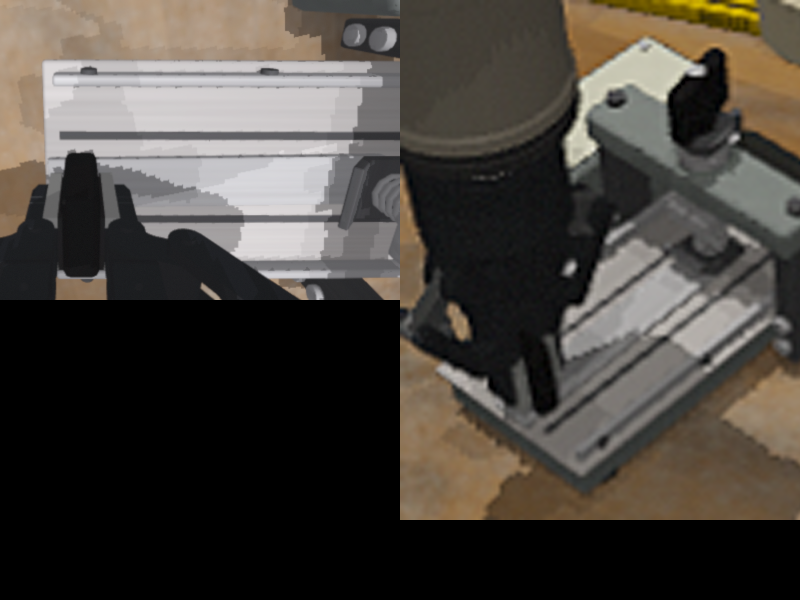

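Call:
{"op": "step_arm", "data": {
  "motion": [
    [0,0,-0.4,0],
    [0,5,-0.4,0],
    [0,10,-0.4,0],
    [0,15,-0.4,0],
    [0,20,-0.4,0],
    [0,25,-0.4,0],
    [0,29,-0.4,0],
    [0,32,-0.4,0],
    [0,33,-0.4,0],
    [0,33,-0.4,0]
  ]
}}

```text
t: 10.35
tcp_pos: [0.5186, 0.0241, 0.0417]
orientation: [0.782, 0.623, -0.0, -0.0]
contact_force: [-0.0, 0.3, -1.3]
width: 0.013
grasp_force: 66.3
```

Call:
{"op": "step_arm", "data": {
  "motion": [
    [0,0,0,0],
    [0,0,0,0],
    [0,0,0,0],
    [0,0,-50,0],
    [0,0,-105,-0.15],
    [0,0,-160,-0.33],
    [0,15,-195,-0.51],
    [0,45,-205,-0.69],
    [0,80,-205,-0.87],
    [0,101,-205,-1.05]
  ],
  "grip": 0
}}

```text
t: 11.6
tcp_pos: [0.6183, 0.0012, 0.2467]
orientation: [0.362, 0.932, -0.0, 0.0]
contact_force: [-0.9, 1.7, -0.2]
width: 0.0855
grasp_force: 0.0
```

```bash
python3 - <<'E'
from h import *
s=ctrl.sense(); print(s['tcp_pos'],s['qpos'].round(2))
print(rel([.6195,-.0005,.246],92))
E
```

```text
[0.61829678 0.00119675 0.24666069] [-0.55  0.36  0.57  1.75 -0.21  1.1   0.92]
(array([-2. , -0.4,  0.7]), -0.776, 'tool y now 47.5', 'tilt 0.016')
```

Call:
{"op": "step_arm", "data": {
  "motion": [
    [-2,0,0,-0.17],
    [-2,0,0,-0.34],
    [-2,0,0,-0.5],
    [-2,0,0,-0.65],
    [-2,0,10,-0.78],
    [-2,0,15,-0.78],
    [-2,0,15,-0.78],
    [-2,0,15,-0.78],
    [-2,0,15,-0.78],
    [-2,0,15,-0.78]
  ]
}}

```text
t: 12.85
tcp_pos: [0.6187, 0.0002, 0.2319]
orientation: [-0.016, 1.0, 0.0, 0.0]
contact_force: [-0.3, 0.0, 0.4]
width: 0.0855
grasp_force: 0.0
```

```bash
python3 - <<'E'
from h import *
import pickle
c=cap('wrist','w4'); pickle.dump(c,open('w4.pkl','wb'))
s=ctrl.sense(); print(s['t'],s['tcp_pos'],s['qpos'].round(2))
print(proj(c,(.6195,-.0005,.166)),proj(c,(.6195,-.0005,.132)),proj(c,F(.076,0,.036)))
print(rel([.6195,-.0005,.138],92))
E
```

```text
12.9 [6.18604729e-01 1.85123560e-04 2.31833626e-01] [-0.42  0.35  0.41  1.76 -0.16  1.07  1.64]
[319.28823156 257.07072836] [319.46266666 239.48612611] [307.80749308 249.65546349]
(array([-0.9, -0.7, 93.8]), -0.002, 'tool y now 91.9', 'tilt 0.006')
```

View pics/w4.png

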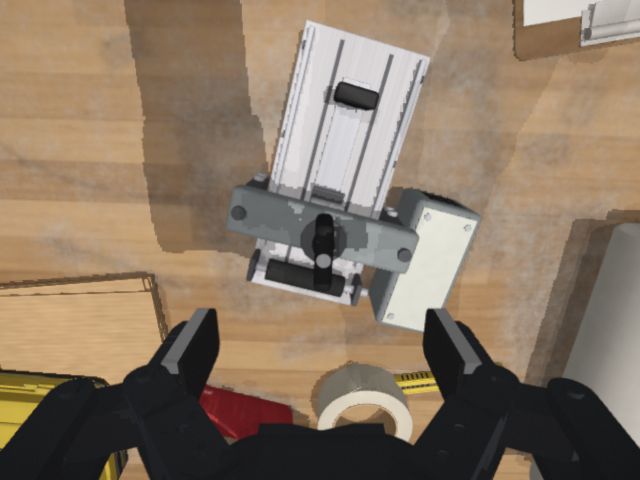

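The knob's top dot is at (324,261) and its wing runs vertically in the picture. The blade lies straight under the foot. This view puts the feeder about (+2.3,+2.8) mm from the top-camera estimate, as the earlier wrist views did, so I'll use the wrist numbers.

```bash
python3 - <<'E'
from h import *
import pickle
c=pickle.load(open('w4.pkl','rb'))
p=onz(c,324,261,.166); print(p)
im=c['image'][195:300,285:360].astype(int).max(2)
m=(im<45).astype(np.uint8); n,l,st,ce=cv2.connectedComponentsWithStats(m)
k=1+np.argmax(st[1:,4]); ys,xs=np.where(l==k); ys+=195; xs+=285
for y in range(208,296,8):
    r=xs[ys==y]
    if len(r): print(y,r.min(),r.max())
for y in (213,288): print(onz(c,324,y,.166))
print(rel([p[0],p[1],.140],90))
E
```

```text
[0.62202377 0.00250852 0.166     ]
216 318 330
224 315 332
232 315 333
240 313 333
248 313 334
256 314 332
[0.59132316 0.00141426 0.166     ]
[0.64057383 0.00317026 0.166     ]
(array([-3.5,  2.2, 91.8]), 0.033, 'tool y now 91.9', 'tilt 0.006')
```

Call:
{"op": "step_arm", "data": {
  "motion": [
    [-1,1,25,0.02],
    [-2.5,2.2,55,0.02],
    [-2.5,2.2,80,0.02],
    [-2.5,2.2,90,0.02],
    [-2.5,2.2,92,0.02],
    [-2.5,2.2,92,0.02],
    [-2.5,2.2,92,0.02],
    [-2.5,2.2,92,0.02],
    [-2.5,2.2,92,0.02],
    [-2.5,2.2,92,0.02]
  ]
}}

```text
t: 14.15
tcp_pos: [0.621, 0.0024, 0.1398]
orientation: [-0.007, 1.0, 0.0, 0.0]
contact_force: [-0.2, -0.6, -0.8]
width: 0.0853
grasp_force: 0.0
```

Call:
{"op": "step_arm", "data": {
  "motion": [
    [0,0,0,0],
    [0,0,0,0],
    [0,0,0,0],
    [0,0,0,0],
    [0,0,0,0],
    [0,0,0,0],
    [0,0,0,0],
    [0,0,0,0],
    [0,0,0,0],
    [0,0,0,0]
  ],
  "grip": 1
}}

```text
t: 15.4
tcp_pos: [0.621, 0.0018, 0.1399]
orientation: [-0.006, 1.0, -0.0, 0.0]
contact_force: [-1.7, -5.6, 3.9]
width: 0.0111
grasp_force: 60.5
```

```bash
python3 - <<'E'
from h import *
s=ctrl.sense(); print(s['contact_force'],s['wrist_torque'],s['width'],s['tcp_pos'],rel([0,0,0],90)[2])
E
```

```text
[-1.65475663 -5.59923304  3.89386641] [-1.10552078  0.24502419  0.01713702] 0.011136297475693209 [0.62104477 0.00183911 0.13987189] tool y now 90.7
```

Call:
{"op": "step_arm", "data": {
  "motion": [
    [0,-0.6,0,0.1],
    [0,-0.6,0,0.25],
    [0,-0.6,0,0.4],
    [0,-0.6,0,0.55],
    [0,-0.6,0,0.7],
    [0,-0.6,0,0.85],
    [0,-0.6,0,1.0],
    [0,-0.6,0,1.1],
    [0,-0.6,0,1.2],
    [0,-0.6,0,1.2]
  ]
}}

```text
t: 16.65
tcp_pos: [0.621, 0.0017, 0.1399]
orientation: [0.56, 0.829, -0.0, 0.0]
contact_force: [-2.3, -4.2, 6.5]
width: 0.0107
grasp_force: 60.9
```

```bash
python3 - <<'E'
from h import *
import pickle
ts=[]
for n in('scene','scene','wrist'): 
    c=cap(n); s=ctrl.sense(); ts.append(np.r_[s['contact_force'],s['wrist_torque']].round(3)); 
    if n=='scene': pickle.dump(c,open('s5.pkl','wb')); a=c
print(np.array(ts), s['tcp_pos'],rel([0,0,0],90)[2])
p=proj(a,F(.03,0,.045)); print(p)
u,v=p.astype(int); im=a['image'][v-40:v+40,u-50:u+50,::-1]
o=cv2.resize(im,None,fx=4,fy=4,interpolation=cv2.INTER_CUBIC)
w=c['image'][::,:,::-1]; o2=np.zeros((600,800,3),np.uint8); o2[:320,:400]=o; o2[:240,400:720]=cv2.resize(w,(320,240)); cv2.imwrite('pics/s5.png',o2)
E
```

```text
[[-1.888 -4.195  5.754 -0.738  0.434 -0.067]
 [-1.8   -4.1    5.855 -0.729  0.397 -0.057]
 [-1.61  -4.175  6.044 -0.738  0.398 -0.077]] [0.62098572 0.00165407 0.13987618] tool y now 22.0
[267.36983089 191.79761412]
```

View pics/s5.png

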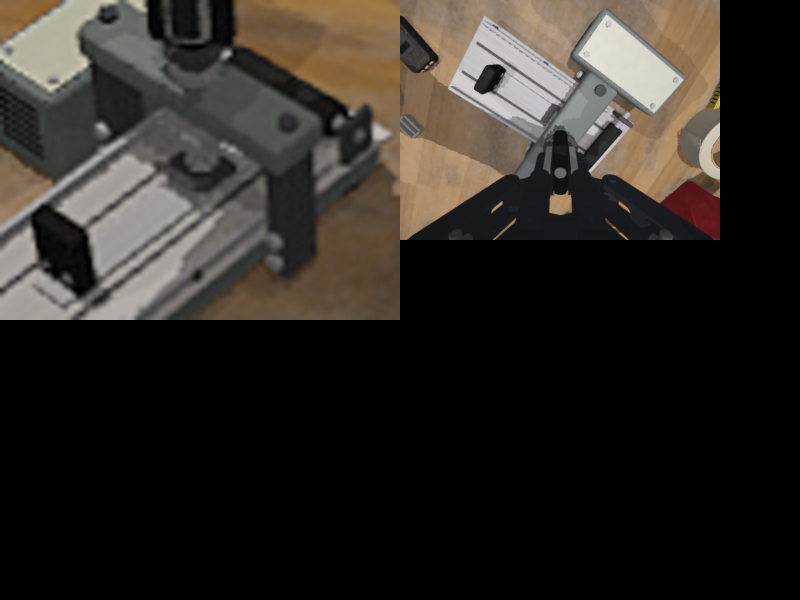

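The scene view shows the foot clear of the gripper at about (268,192), with the blade under it. I'll track how far the foot drops as the knob turns, since it stops dropping when it meets the blade.

```bash
cat >> h.py <<'E'
def foot(a,b,box=(252,300,165,195)):
    "subpixel shift of the foot patch from grey image a to b, by ECC"
    x0,x1,y0,y1=box
    g=lambda i:cv2.cvtColor(i,cv2.COLOR_RGB2GRAY).astype(np.float32)
    W=np.eye(2,3,dtype=np.float32)
    r,W=cv2.findTransformECC(g(a)[y0:y1,x0:x1],g(b)[y0:y1,x0:x1],W,cv2.MOTION_TRANSLATION,(3,100,1e-6),None,1)
    return r,W[:,2]
E
python3 - <<'E'
from h import *
import pickle
a=pickle.load(open('c0.pkl','rb'))['scene'];b=pickle.load(open('s5.pkl','rb'))
p=F(.03,0,.06);print('px per mm down',proj(a,p-[0,0,.001])-proj(a,p))
A,B=a['image'],b['image']
# foot/screw area: columns 258..275, rows 186..198
for n,box in {'foot':(258,279,184,199),'foot2':(261,277,186,197),'gate':(285,305,170,185),'post':(283,297,190,220)}.items():
    try: print(n,foot(A,B,box))
    except Exception as e: print(n,'fail')
E
```

```text
px per mm down [0.02910436 0.33365781]
foot (0.8736771706026756, array([0.18757062, 0.14927712], dtype=float32))
foot2 (0.8596801453039684, array([0.22171894, 0.18621042], dtype=float32))
gate (0.8930798713851131, array([-0.26129043,  0.07632724], dtype=float32))
post (0.951366153434558, array([0.12324283, 0.01097044], dtype=float32))
```

Call:
{"op": "step_arm", "data": {
  "motion": [
    [0,0,0,0.1],
    [0,0,0,0.2],
    [0,0,0,0.3],
    [0,0,0,0.4],
    [0,0,0,0.5],
    [0,0,0,0.55],
    [0,0,0,0.55],
    [0,0,0,0.55],
    [0,0,0,0.55],
    [0,0,0,0.55]
  ]
}}

```text
t: 18.05
tcp_pos: [0.6209, 0.0016, 0.1399]
orientation: [0.763, 0.646, -0.0, -0.0]
contact_force: [-3.4, -3.0, 5.4]
width: 0.0109
grasp_force: 61.0
```

```bash
python3 - <<'E'
from h import *
s=ctrl.sense(); print(s['t'],s['wrist_torque'],s['contact_force'],s['tcp_pos'],s['qpos'].round(2))
print(rel([.5186,.0241,.25],-13), rel([.5186,.0241,.0425],-13))
E
```

```text
18.05 [-0.68866608  0.49780962 -0.05635775] [-3.42109816 -3.04560633  5.38972558] [0.62092495 0.00163518 0.13988152] [-0.7   0.56  0.82  1.85 -0.5   0.95  0.18]
(array([   5.2, -104.6, -110.1]), 0.061, 'tool y now -9.5', 'tilt 0.004') (array([   5.2, -104.6,   97.4]), 0.061, 'tool y now -9.5', 'tilt 0.004')
```

Call:
{"op": "step_arm", "data": {
  "motion": [
    [0,0,0,0],
    [0,0,0,0],
    [0,0,-25,0],
    [0,0,-75,0.03],
    [3,-45,-75,0.06],
    [5,-95,-65,0.06],
    [5,-105,-15,0.06],
    [5,-105,40,0.06],
    [5,-105,85,0.06],
    [5,-105,97,0.06]
  ],
  "grip": 0
}}

```text
t: 19.3
tcp_pos: [0.517, 0.0239, 0.0408]
orientation: [0.782, 0.623, -0.002, -0.001]
contact_force: [0.9, 0.2, 1.3]
width: 0.0855
grasp_force: 0.0
```

```bash
python3 - <<'E'
from h import *
f=[]
for i in range(2): cap('scene'); s=ctrl.sense(); f.append(s['contact_force'])
f=np.mean(f,0); print(s['t'],s['tcp_pos'],f,'along U',f@U, s['width'])
print(rel([.5186,.0241,.0425],-13))
E
```

```text
19.4 [0.51810135 0.02373225 0.04250638] [-0.75493892  0.32485055 -0.43638746] along U -0.8086653588595929 0.08502363152262955
(array([0.5, 0.4, 0. ]), 0.0, 'tool y now -13.0', 'tilt 0.079')
```

Call:
{"op": "step_arm", "data": {
  "motion": [
    [0,0,0,0],
    [0,0,0,0],
    [0,0,0,0],
    [0,0,0,0],
    [0,0,0,0],
    [0,0,0,0],
    [0,-3,0,0],
    [0,-6,0,0],
    [0,-9,0,0],
    [0,-10,0,0]
  ],
  "grip": 1
}}

```text
t: 20.65
tcp_pos: [0.5094, 0.0263, 0.0433]
orientation: [0.782, 0.623, 0.001, 0.001]
contact_force: [4.2, -1.3, 5.4]
width: 0.0133
grasp_force: 59.1
```

```bash
cat >> h.py <<'E'
def drag(n=3):
    f=[ctrl.sense()['contact_force']]
    for i in range(n): cap('scene'); s=ctrl.sense(); f.append(s['contact_force'])
    f=np.array(f); print(s['t'],s['tcp_pos'].round(4),'U',(f@U).round(2),'V',(f@V).round(2),'z',f[:,2].round(2),'w',s['width'],s['grasp_force'])
E
python3 - <<'E'
from h import *
drag()
E
```

```text
20.8 [0.5093 0.0263 0.0433] U [4.36 2.82 3.02 2.62] V [-0.3  -0.09  0.05 -0.05] z [5.39 6.6  6.55 6.49] w 0.013402359095612467 59.30740177631378
```

Pressing down 6.5 N on the bed confuses this reading, so I'll ease off vertically and slide back in to read it clean.

Call:
{"op": "step_arm", "data": {
  "motion": [
    [0,0,-0.3,0],
    [0,0,-0.3,0],
    [0,3,-0.3,0],
    [0,6,-0.3,0],
    [0,9,-0.3,0],
    [0,10,-0.3,0],
    [0,10,-0.3,0],
    [0,10,-0.3,0],
    [0,10,-0.3,0],
    [0,10,-0.3,0]
  ]
}}

```text
t: 22.05
tcp_pos: [0.5167, 0.0245, 0.0432]
orientation: [0.782, 0.623, -0.001, -0.001]
contact_force: [-12.9, 3.0, 25.2]
width: 0.0135
grasp_force: 61.8
```

```bash
python3 - <<'E'
from h import *
drag(2)
print(rel([.621,.0016,.14],-9.5))
E
```

```text
22.15 [0.5167 0.0246 0.0432] U [-13.27 -12.47 -13.62] V [0.01 1.37 1.11] z [25.21 24.99 24.59] w 0.013601626687741486 61.788559556007385
(array([  1.1, 106.5, -97.1]), -0.06, 'tool y now -12.9', 'tilt 0.188')
```

Call:
{"op": "step_arm", "data": {
  "motion": [
    [0,0,-0.6,0],
    [0,0,-1.2,0],
    [0,-2,-1.2,0],
    [0,-5,-1.2,0],
    [0,-8,-1.2,0],
    [0,-10,-1.2,0],
    [0,-10,-1.2,0],
    [0,-10,-1.2,0],
    [0,-10,-1.2,0],
    [0,-10,-1.2,0]
  ]
}}

```text
t: 23.4
tcp_pos: [0.5085, 0.0263, 0.0442]
orientation: [0.782, 0.623, -0.0, -0.0]
contact_force: [-1.0, 1.1, -2.5]
width: 0.0133
grasp_force: 58.4
```

```bash
python3 - <<'E'
from h import *
drag(3); s=ctrl.sense(); print(s['wrist_torque'], s['qpos'].round(2))
print(rel([.621,.0016,.14],-9.5))
E
```

```text
23.55 [0.5085 0.0263 0.0442] U [-1.19 -0.91 -0.42 -1.93] V [0.87 0.26 0.07 0.46] z [-2.48 -2.6  -2.64 -2.73] w 0.013249294352164124 58.357667326927185
[ 0.12738797  0.3863209  -0.02111527] [-0.77  0.54  0.75  2.15 -0.6   0.67  0.17]
(array([  1.1, 115.2, -95.8]), -0.06, 'tool y now -12.9', 'tilt 0.010')
```

Call:
{"op": "step_arm", "data": {
  "motion": [
    [0,0,0,0],
    [0,0,0,0],
    [0,0,-50,0],
    [0,0,-105,0],
    [0,10,-158,-0.03],
    [1,60,-165,-0.06],
    [1,110,-162,-0.06],
    [1,115,-130,-0.06],
    [1,115,-100,-0.06],
    [1,115,-96,-0.06]
  ],
  "grip": 0
}}

```text
t: 24.8
tcp_pos: [0.6199, 0.0013, 0.1387]
orientation: [0.763, 0.646, -0.001, -0.001]
contact_force: [-0.7, 0.0, 1.3]
width: 0.0849
grasp_force: 0.0
```

```bash
python3 - <<'E'
from h import *
s=ctrl.sense(); print(s['t'],s['tcp_pos'],rel([.621,.0016,.14],-9.5),s['contact_force'])
E
```

```text
24.8 [0.61990311 0.00130113 0.13868981] (array([ 0.5,  1. , -1.3]), -0.001, 'tool y now -9.5', 'tilt 0.163') [-0.72755063  0.01774833  1.25123129]
```

Call:
{"op": "step_arm", "data": {
  "motion": [
    [0,0,0,0],
    [0,0,0,0],
    [0,0,0,0],
    [0,0,0,0],
    [0,0,0,0],
    [0,0,0,0.17],
    [0,0,0,0.34],
    [0,0,0,0.51],
    [0,0,0,0.68],
    [0,0,0,0.85]
  ],
  "grip": 1
}}

```text
t: 26.05
tcp_pos: [0.621, 0.0017, 0.1408]
orientation: [0.962, 0.271, 0.0, -0.0]
contact_force: [-2.7, -0.5, 4.2]
width: 0.011
grasp_force: 59.8
```

```bash
python3 - <<'E'
from h import *
cap('scene')
s=ctrl.sense(); print(s['t'],s['wrist_torque'],s['contact_force'],s['tcp_pos'],s['qpos'].round(2))
print(rel([.5085,.0263,.0435],-13),rel([.5085,.0263,.0435],77))
E
```

```text
26.1 [ 0.49414742  1.04921527 -0.05645103] [-5.8728486   1.74435256 16.0555637 ] [0.62098847 0.00166046 0.14075747] [-0.83  0.68  1.06  1.85 -0.7   1.03 -0.51]
(array([-83.8, -79. ,  97.2]), -0.804, 'tool y now -59.1', 'tilt 0.017') (array([-83.8, -79. ,  97.2]), 0.767, 'tool y now -59.1', 'tilt 0.017')
```

Call:
{"op": "step_arm", "data": {
  "motion": [
    [0,0,0,0],
    [0,0,0,0],
    [0,0,-25,0],
    [0,0,-75,-0.1],
    [-35,-33,-75,-0.27],
    [-75,-71,-65,-0.44],
    [-84,-79,-25,-0.61],
    [-84,-79,20,-0.78],
    [-84,-79,75,-0.804],
    [-84,-79,97,-0.804]
  ],
  "grip": 0
}}

```text
t: 27.35
tcp_pos: [0.5065, 0.0243, 0.0409]
orientation: [0.778, 0.629, -0.001, -0.001]
contact_force: [0.5, -0.4, 0.2]
width: 0.0853
grasp_force: 0.0
```

```bash
python3 - <<'E'
from h import *
drag(2); print(rel([.5085,.0263,.0435],-13))
E
```

```text
27.45 [0.5065 0.024  0.0415] U [ 0.54 -2.59  0.28] V [-0.32  0.13  0.14] z [ 0.2  -2.83  0.52] w 0.08533127445869025 0.0
(array([ 2.7,  1.4, -2. ]), 0.015, 'tool y now -12.2', 'tilt 0.184')
```

Call:
{"op": "step_arm", "data": {
  "motion": [
    [0,0,0,0],
    [0,0,0,0],
    [0,0,0,0],
    [0,0,0,0],
    [0,0,-0.3,0],
    [0,0,-0.8,0],
    [0,-3,-0.8,0],
    [0,-6,-0.8,0],
    [0,-8,-0.8,0],
    [0,-8,-0.8,0]
  ],
  "grip": 1
}}

```text
t: 28.7
tcp_pos: [0.4996, 0.0263, 0.044]
orientation: [0.778, 0.628, -0.0, -0.0]
contact_force: [0.6, 0.4, -1.2]
width: 0.0137
grasp_force: 58.7
```

```bash
python3 - <<'E'
from h import *
drag(3); print(rel([.5105,.0258,.0435],-13))
E
```

```text
28.85 [0.4996 0.0263 0.0439] U [ 0.47 -1.08 -1.87 -1.41] V [ 0.49 -0.4  -0.2  -0.26] z [-1.16 -0.76 -0.74 -0.71] w 0.013292888491833927 58.81993353366852
(array([ 1.8, 10.8,  0.4]), 0.015, 'tool y now -12.1', 'tilt 0.051')
```

```bash
python3 - <<'E'
from h import *
print(rel([.621,.0016,.14],-59.1))
E
```

```text
(array([  1.4, 123.8, -96.2]), 0.82, 'tool y now -12.1', 'tilt 0.051')
```

Call:
{"op": "step_arm", "data": {
  "motion": [
    [0,0,0,0],
    [0,0,0,0],
    [0,0,-50,0],
    [0,0,-105,0.16],
    [0,12,-158,0.33],
    [1,65,-165,0.5],
    [1,116,-162,0.67],
    [1,124,-140,0.82],
    [1,124,-100,0.82],
    [1,124,-96,0.82]
  ],
  "grip": 0
}}

```text
t: 30.1
tcp_pos: [0.6201, 0.001, 0.138]
orientation: [0.964, 0.266, -0.002, -0.0]
contact_force: [-0.0, 0.1, 1.0]
width: 0.0853
grasp_force: 0.0
```

Call:
{"op": "step_arm", "data": {
  "motion": [
    [0,0,0,0],
    [0,0,0,0],
    [0,0,0,0],
    [0,0,0,0],
    [0,0,0,0],
    [0,0,0,0.17],
    [0,0,0,0.34],
    [0,0,0,0.51],
    [0,0,0,0.68],
    [0,0,0,0.8]
  ],
  "grip": 1
}}

```text
t: 31.35
tcp_pos: [0.6213, 0.0015, 0.1407]
orientation: [0.991, -0.132, -0.0, -0.0]
contact_force: [-6.0, 3.5, 10.5]
width: 0.011
grasp_force: 60.4
```

```bash
python3 - <<'E'
from h import *
cap('scene')
s=ctrl.sense(); print(s['t'],s['wrist_torque'],s['contact_force'],s['tcp_pos'],s['qpos'].round(2))
print(rel([.4998,.0268,.0435],-13),rel([.4998,.0268,.0435],77))
E
```

```text
31.4 [ 1.06679659  1.57821829 -0.05267246] [-7.97832608  5.76216935 16.44866163] [0.6213657  0.0014867  0.14066503] [-0.91  0.83  1.25  1.86 -0.87  1.14 -1.18]
(array([-123.9,    8.2,   97.2]), 1.526, 'tool y now -105.5', 'tilt 0.035') (array([-123.9,    8.2,   97.2]), -0.044, 'tool y now -105.5', 'tilt 0.035')
```

Call:
{"op": "step_arm", "data": {
  "motion": [
    [0,0,0,0],
    [0,0,0,0],
    [0,0,-25,0],
    [0,0,-75,0],
    [-50,3,-75,-0.03],
    [-105,8,-65,-0.044],
    [-124,8,-20,-0.044],
    [-124,8,35,-0.044],
    [-124,8,80,-0.044],
    [-124,8,96,-0.044]
  ],
  "grip": 0
}}

```text
t: 32.65
tcp_pos: [0.4993, 0.0252, 0.0434]
orientation: [0.994, -0.109, -0.0, -0.0]
contact_force: [0.2, 0.1, 0.1]
width: 0.0855
grasp_force: 0.0
```

```bash
python3 - <<'E'
from h import *
drag(2); s=ctrl.sense(); print(s['qpos'].round(2),rel([.4998,.0268,.0435],-103))
E
```

```text
32.75 [0.4996 0.025  0.044 ] U [ 0.18 -2.68  0.63] V [ 0.09 -0.16 -0.97] z [ 0.08 -1.95  0.99] w 0.08549987605960586 0.0
[-0.95  0.67  1.02  2.18 -0.86  0.77 -1.14] (array([-0.2, -1.8,  0.5]), 0.009, 'tool y now -102.5', 'tilt 0.042')
```

Call:
{"op": "step_arm", "data": {
  "motion": [
    [0,-3.5,0,0.01],
    [0,-3.5,0,0.01],
    [0,-3.5,0,0.01],
    [0,-3.5,0,0.01],
    [0,-3.5,-0.3,0.01],
    [0,-3.5,-0.8,0.01],
    [4,-3.5,-0.8,0.01],
    [8,-3.5,-0.8,0.01],
    [12,-3.5,-0.8,0.01],
    [14,-3.5,-0.8,0.01]
  ],
  "grip": 1
}}

```text
t: 34.0
tcp_pos: [0.509, 0.0265, 0.0446]
orientation: [0.994, -0.113, -0.005, -0.002]
contact_force: [-40.3, 9.5, 48.9]
width: 0.0331
grasp_force: 66.4
```

```bash
python3 - <<'E'
from h import *
drag(3); s=ctrl.sense(); print(s['qpos'].round(2),rel([.621,.0016,.14],-105.5),rel([.621,.0016,.14],77)[2])
E
```

```text
34.15 [0.5093 0.0265 0.0446] U [-41.37 -37.38 -37.   -35.78] V [0.18 1.03 0.27 0.29] z [48.9  43.63 44.42 44.04] w 0.03259151915722627 65.97797513008118
[-0.94  0.69  1.02  2.15 -0.86  0.8  -1.15] (array([113.6,  -1.1, -96.4]), 0.043, 'tool y now -103.0', 'tilt 0.555') tool y now -103.0
```

Call:
{"op": "step_arm", "data": {
  "motion": [
    [-2,0,-0.6,0],
    [-4,0,-1.0,0],
    [-6,0,-1.2,0],
    [-8,0,-1.2,0],
    [-10,0,-1.2,0],
    [-11,0,-1.2,0],
    [-11,0,-1.2,0],
    [-11,0,-1.2,0],
    [-11,0,-1.2,0],
    [-11,0,-1.2,0]
  ]
}}

```text
t: 35.4
tcp_pos: [0.5048, 0.0279, 0.0463]
orientation: [0.994, -0.113, 0.001, 0.0]
contact_force: [8.4, -2.8, -11.4]
width: 0.0327
grasp_force: 60.5
```

```bash
python3 - <<'E'
from h import *
drag(3); s=ctrl.sense(); print(s['wrist_torque'])
E
```

```text
35.55 [0.5048 0.0279 0.0463] U [ 8.85 10.12 10.79 10.06] V [-0.8  -1.15 -0.3   0.37] z [-11.38 -12.06 -10.98  -9.85] w 0.033172943019258196 60.548075437545776
[-0.37908084 -1.41887012  0.01595765]
```

Call:
{"op": "step_arm", "data": {
  "motion": [
    [0,0,0.5,0],
    [0,0,0.5,0],
    [-1,0,0.5,0],
    [-2,0,0.5,0],
    [-3,0,0.5,0],
    [-4,0,0.5,0],
    [-4,0,0.5,0],
    [-4,0,0.5,0],
    [-4,0,0.5,0],
    [-4,0,0.5,0]
  ]
}}

```text
t: 36.8
tcp_pos: [0.5011, 0.0288, 0.0459]
orientation: [0.994, -0.113, 0.002, 0.0]
contact_force: [9.8, -0.4, -8.7]
width: 0.033
grasp_force: 60.8
```

```bash
python3 - <<'E'
from h import *
drag(3); s=ctrl.sense(); print(s['wrist_torque'],rel([.621,.0016,.14],-105.5),rel([.621,.0016,.14],-59))
E
```

```text
36.95 [0.5011 0.0288 0.0459] U [ 9.65  9.97 10.12  9.73] V [ 1.8  -0.32  0.09 -0.32] z [-8.67 -8.38 -8.55 -7.37] w 0.03299326916936742 60.78518629074097
[-0.34609462 -1.50983944 -0.04536873] (array([123.3,  -0.5, -93.7]), 0.043, 'tool y now -103.0', 'tilt 0.179') (array([123.3,  -0.5, -93.7]), -0.768, 'tool y now -103.0', 'tilt 0.179')
```

Call:
{"op": "step_arm", "data": {
  "motion": [
    [0,0,0,0],
    [0,0,0,0],
    [0,0,-50,0],
    [0,0,-105,0],
    [12,0,-158,0.02],
    [65,0,-165,0.043],
    [115,0,-160,0.043],
    [123,-0.5,-140,0.043],
    [123,-0.5,-98,0.043],
    [123,-0.5,-94,0.043]
  ],
  "grip": 0
}}

```text
t: 38.2
tcp_pos: [0.6172, 0.0018, 0.1371]
orientation: [0.991, -0.135, -0.002, 0.001]
contact_force: [-0.1, 0.2, 0.3]
width: 0.0852
grasp_force: 0.0
```

Call:
{"op": "step_arm", "data": {
  "motion": [
    [0,0,0,0],
    [0,0,0,0],
    [0,0,0,0],
    [0,0,0,0],
    [0,0,0,0],
    [0,0,0,-0.1],
    [0,0,0,-0.25],
    [0,0,0,-0.4],
    [0,0,0,-0.4],
    [0,0,0,-0.4]
  ],
  "grip": 1
}}

```text
t: 39.45
tcp_pos: [0.6195, 0.0016, 0.1401]
orientation: [0.998, 0.063, 0.0, -0.0]
contact_force: [-2.7, -1.7, 11.1]
width: 0.0107
grasp_force: 61.2
```

```bash
python3 - <<'E'
from h import *
s=ctrl.sense(); print(s['t'],s['wrist_torque'],s['contact_force'],s['tcp_pos'],s['qpos'].round(2),s['width'])
print(rel([.5011,.0288,.0435],-13),rel([.5011,.0288,.0435],77))
E
```

```text
39.45 [-0.20026688  0.65901496  0.04374095] [-2.6602752  -1.67702159 11.10404935] [0.61951442 0.00158408 0.14012963] [-0.8   0.64  0.99  1.86 -0.64  1.   -0.98] 0.01066701993844841
(array([-114.1,  -41.8,   96.6]), -1.219, 'tool y now -82.8', 'tilt 0.035') (array([-114.1,  -41.8,   96.6]), 0.352, 'tool y now -82.8', 'tilt 0.035')
```

Call:
{"op": "step_arm", "data": {
  "motion": [
    [0,0,0,0],
    [0,0,0,0],
    [0,0,-30,0],
    [0,0,-75,-0.17],
    [-40,-15,-75,-0.35],
    [-85,-31,-70,-0.52],
    [-112,-41,-40,-0.7],
    [-114,-42,0,-0.88],
    [-114,-42,30,-1.05],
    [-114,-42,45,-1.22]
  ],
  "grip": 0
}}

```text
t: 40.7
tcp_pos: [0.5, 0.0288, 0.093]
orientation: [0.779, 0.627, -0.001, -0.0]
contact_force: [0.9, -0.3, 0.0]
width: 0.0853
grasp_force: 0.0
```

```bash
python3 - <<'E'
from h import *
drag(2); s=ctrl.sense(); print(s['qpos'].round(2),rel([.5011,.0288,.0435],-13))
E
```

```text
40.8 [0.5    0.0284 0.0934] U [ 0.92 -2.48  0.19] V [-0.12 -1.3   1.13] z [ 0.04 -1.51  0.06] w 0.08534214664964739 0.0
[-0.77  0.41  0.72  2.14 -0.4   0.73 -0.  ] (array([ 0.7,  1.1, 49.9]), 0.007, 'tool y now -12.6', 'tilt 0.130')
```

Call:
{"op": "step_arm", "data": {
  "motion": [
    [0.7,1,40,0.007],
    [0.7,1,51,0.007],
    [0.7,1,51,0.007],
    [0.7,1,51,0.007],
    [0.7,1,51,0.007],
    [0.7,1,51,0.007],
    [0.7,1,50.2,0.007],
    [0.7,3,50.0,0.007],
    [0.7,6,49.9,0.007],
    [0.7,9,49.8,0.007]
  ],
  "grip": 1
}}

```text
t: 42.05
tcp_pos: [0.5082, 0.0279, 0.0447]
orientation: [0.783, 0.622, -0.001, -0.001]
contact_force: [-10.3, 2.2, 1.4]
width: 0.0131
grasp_force: 59.7
```

```bash
python3 - <<'E'
from h import *
drag(1); s=ctrl.sense(); print(s['wrist_torque'])
E
```

```text
42.1 [0.5087 0.0278 0.0447] U [-10.53  -8.77] V [-0.18  0.41] z [1.36 0.23] w 0.013112807269288236 59.48984384536743
[0.42201261 1.52434231 0.02244952]
```

Call:
{"op": "step_arm", "data": {
  "motion": [
    [0,3,0,0],
    [0,6,0,0],
    [0,8,0,0],
    [0,6,0,0],
    [0,3,0,0],
    [0,0,0,0],
    [0,-2,0,0],
    [0,-2,0,0],
    [0,-2,0,0],
    [0,-2,0,0]
  ]
}}

```text
t: 43.35
tcp_pos: [0.5085, 0.0279, 0.045]
orientation: [0.783, 0.622, 0.0, 0.0]
contact_force: [4.7, -1.5, -6.2]
width: 0.013
grasp_force: 59.0
```

```bash
python3 - <<'E'
from h import *
drag(4); s=ctrl.sense(); print(s['wrist_torque'])
print(rel([.6195,.0016,.14],-82.8))
E
```

```text
43.55 [0.5085 0.0279 0.045 ] U [4.88 5.36 4.86 5.12 5.13] V [-0.4  -0.55 -0.42  0.56 -0.12] z [-6.16 -6.6  -7.32 -6.09 -6.95] w 0.013249737843822756 58.96037936210632
[-0.05035518 -0.72250722  0.02315731]
(array([ -0.5, 114.2, -94.9]), 1.217, 'tool y now -13.1', 'tilt 0.073')
```

Call:
{"op": "step_arm", "data": {
  "motion": [
    [0,0,0.5,0],
    [0,0,0.9,0],
    [0,-2,0.9,0],
    [0,-4,0.9,0],
    [0,-6,0.9,0],
    [0,-6,0.9,0],
    [0,-6,0.9,0],
    [0,-6,0.9,0],
    [0,-6,0.9,0],
    [0,-6,0.9,0]
  ]
}}

```text
t: 44.8
tcp_pos: [0.5038, 0.0292, 0.0446]
orientation: [0.783, 0.622, 0.001, 0.001]
contact_force: [7.6, -1.2, 2.8]
width: 0.0133
grasp_force: 60.4
```

```bash
python3 - <<'E'
from h import *
drag(4); s=ctrl.sense(); print(s['wrist_torque'])
print(rel([.6195,.0016,.14],-82.8))
E
```

```text
45.0 [0.5038 0.0292 0.0447] U [7.65 7.95 7.63 7.78 7.44] V [ 0.53 -0.21 -0.36 -0.76  0.38] z [2.81 2.75 2.8  3.02 3.85] w 0.012813008104223917 60.3848397731781
[-0.36801106 -1.19829469 -0.0365884 ]
(array([ -0.6, 119.3, -95. ]), 1.217, 'tool y now -13.1', 'tilt 0.189')
```

Call:
{"op": "step_arm", "data": {
  "motion": [
    [0,0,0,0],
    [0,0,0,0],
    [0,0,-50,0.05],
    [0,0,-105,0.22],
    [0,12,-158,0.4],
    [0,60,-165,0.58],
    [0,110,-162,0.76],
    [0,119,-158,0.94],
    [0,119,-140,1.1],
    [0,119,-130,1.217]
  ],
  "grip": 0
}}

```text
t: 46.25
tcp_pos: [0.6173, 0.0024, 0.1726]
orientation: [0.998, 0.06, -0.001, 0.0]
contact_force: [-0.2, -0.1, 0.8]
width: 0.0852
grasp_force: 0.0
```

```bash
python3 - <<'E'
from h import *
drag(2); s=ctrl.sense(); print(rel([.6195,.0016,.14],-82.8))
E
```

```text
46.35 [0.617  0.0026 0.1725] U [-0.21 -1.11  1.24] V [-0.11  0.47 -0.14] z [ 0.76 -1.29 -0.14] w 0.08529193540848176 0.0
(array([ 2.4,  1.3, 32.5]), -0.002, 'tool y now -82.9', 'tilt 0.153')
```

Call:
{"op": "step_arm", "data": {
  "motion": [
    [1.5,1,25,0],
    [2,1,34,0],
    [2,1,35,0],
    [2,1,35,0],
    [2,1,35,0],
    [2,1,35,-0.08],
    [2,1,35,-0.16],
    [2,1,35,-0.22],
    [2,1,35,-0.22],
    [2,1,35,-0.22]
  ],
  "grip": 1
}}

```text
t: 47.6
tcp_pos: [0.6203, 0.0015, 0.1397]
orientation: [0.985, 0.172, 0.0, -0.0]
contact_force: [-3.2, -0.3, 9.2]
width: 0.0108
grasp_force: 61.2
```

```bash
python3 - <<'E'
from h import *
s=ctrl.sense(); print(s['t'],s['wrist_torque'],s['contact_force'],s['tcp_pos'],s['width'])
print(rel([.5038,.0292,.0435],-13))
E
```

```text
47.6 [-0.05994618  0.62829595  0.02527836] [-3.18978857 -0.34362664  9.23325141] [0.62033517 0.00149682 0.13966468] 0.010839654158240362
(array([-100.4,  -65.5,   96.1]), -0.999, 'tool y now -70.2', 'tilt 0.055')
```

Call:
{"op": "step_arm", "data": {
  "motion": [
    [0,0,0,0],
    [0,0,0,0],
    [0,0,-30,0],
    [0,0,-75,-0.14],
    [-35,-23,-75,-0.31],
    [-75,-49,-70,-0.48],
    [-99,-65,-35,-0.65],
    [-100,-65.5,5,-0.83],
    [-100,-65.5,40,-1.0],
    [-100,-65.5,50,-1.0]
  ],
  "grip": 0
}}

```text
t: 48.85
tcp_pos: [0.5028, 0.029, 0.0876]
orientation: [0.783, 0.623, -0.001, -0.001]
contact_force: [0.1, -1.2, 1.0]
width: 0.0855
grasp_force: 0.0
```

```bash
python3 - <<'E'
from h import *
drag(2); s=ctrl.sense(); print(rel([.5038,.0292,.0435],-13))
E
```

```text
48.95 [0.5036 0.0288 0.0886] U [ 0.39 -0.49 -0.46] V [-1.1   0.34 -0.15] z [ 1.   -0.33  0.43] w 0.08545540139965925 0.0
(array([ 0.5,  0.2, 45.1]), -0.004, 'tool y now -13.2', 'tilt 0.072')
```

Call:
{"op": "step_arm", "data": {
  "motion": [
    [0.5,0,36,0],
    [0.5,0,46,0],
    [0.5,0,46,0],
    [0.5,0,46,0],
    [0.5,0,46,0],
    [0.5,0,45.6,0],
    [0.5,0,45.2,0],
    [0.5,3,45.0,0],
    [0.5,6,44.9,0],
    [0.5,9,44.8,0]
  ],
  "grip": 1
}}

```text
t: 50.2
tcp_pos: [0.5105, 0.0285, 0.0441]
orientation: [0.782, 0.623, -0.001, -0.002]
contact_force: [-14.5, 2.1, 14.7]
width: 0.0132
grasp_force: 61.1
```

Call:
{"op": "step_arm", "data": {
  "motion": [
    [0,3,0,0],
    [0,6,0,0],
    [0,8,0,0],
    [0,6,0.1,0],
    [0,3,0.3,0],
    [0,0,0.4,0],
    [0,-2,0.4,0],
    [0,-2,0.4,0],
    [0,-2,0.4,0],
    [0,-2,0.4,0]
  ]
}}

```text
t: 51.45
tcp_pos: [0.5116, 0.0283, 0.0441]
orientation: [0.782, 0.623, 0.001, 0.001]
contact_force: [5.1, -0.6, 4.2]
width: 0.0132
grasp_force: 59.9
```

```bash
python3 - <<'E'
from h import *
drag(3); s=ctrl.sense(); print(s['wrist_torque'])
E
```

```text
51.6 [0.5117 0.0283 0.0441] U [5.13 5.04 4.2  5.72] V [0.53 0.07 0.41 0.28] z [4.24 3.1  3.83 3.57] w 0.01324465290960804 59.87260401248932
[-0.16601434 -0.87681578 -0.05914961]
```

Call:
{"op": "step_arm", "data": {
  "motion": [
    [0,0,-0.25,0],
    [0,0,-0.25,0],
    [0,-2,-0.25,0],
    [0,-4,-0.25,0],
    [0,-6,-0.25,0],
    [0,-6,-0.25,0],
    [0,-6,-0.25,0],
    [0,-6,-0.25,0],
    [0,-6,-0.25,0],
    [0,-6,-0.25,0]
  ]
}}

```text
t: 52.85
tcp_pos: [0.5053, 0.0296, 0.0441]
orientation: [0.782, 0.623, 0.0, 0.0]
contact_force: [3.9, -1.4, 1.7]
width: 0.0134
grasp_force: 59.6
```

```bash
python3 - <<'E'
from h import *
drag(3); s=ctrl.sense(); print(s['wrist_torque']); print(rel([.6203,.0015,.14],-70.2))
E
```

```text
53.0 [0.5053 0.0296 0.0441] U [4.11 4.15 4.35 6.02] V [-0.49 -0.44 -0.15  0.99] z [1.7  2.7  1.3  2.16] w 0.012851131931225702 59.64350402355194
[-0.19696936 -0.99927553  0.01143099]
(array([ -1.7, 118.5, -95.8]), 1.0, 'tool y now -12.9', 'tilt 0.047')
```

Call:
{"op": "step_arm", "data": {
  "motion": [
    [0,0,0,0],
    [0,0,0,0],
    [0,0,-50,0],
    [0,0,-105,0.16],
    [0,12,-158,0.34],
    [-1,60,-165,0.52],
    [-2,110,-162,0.7],
    [-2,118.5,-155,0.88],
    [-2,118.5,-125,1.0],
    [-2,118.5,-100,1.0]
  ],
  "grip": 0
}}

```text
t: 54.25
tcp_pos: [0.6193, 0.0013, 0.1423]
orientation: [0.985, 0.171, -0.001, 0.0]
contact_force: [-0.3, -0.7, -0.4]
width: 0.0854
grasp_force: 0.0
```

```bash
python3 - <<'E'
from h import *
drag(1); s=ctrl.sense(); print(rel([.6203,.0015,.14],-70.2))
E
```

```text
54.3 [0.6179 0.0016 0.1396] U [-0.19 -2.95] V [-0.72 -0.07] z [-0.42 -3.75] w 0.08549778872411488 0.0
(array([ 2.2,  0.9, -0.4]), -0.0, 'tool y now -70.2', 'tilt 0.274')
```

Call:
{"op": "step_arm", "data": {
  "motion": [
    [0,0,0,0],
    [0,0,0,0],
    [0,0,0,0],
    [0,0,0,0],
    [0,0,0,0],
    [0,0,0,-0.05],
    [0,0,0,-0.1],
    [0,0,0,-0.1],
    [0,0,0,-0.1],
    [0,0,0,-0.1]
  ],
  "grip": 1
}}

```text
t: 55.55
tcp_pos: [0.6202, 0.0013, 0.1445]
orientation: [0.975, 0.221, 0.0, -0.0]
contact_force: [-2.0, 0.7, 6.4]
width: 0.0111
grasp_force: 60.0
```

```bash
python3 - <<'E'
from h import *
s=ctrl.sense(); print(s['t'],s['wrist_torque'],s['width'])
print(rel([.5053,.0296,.0435],-13))
E
```

```text
55.55 [0.22287954 0.44161331 0.05017155] 0.0110777465926327
(array([-91.5, -75. , 101. ]), -0.898, 'tool y now -64.5', 'tilt 0.046')
```

Call:
{"op": "step_arm", "data": {
  "motion": [
    [0,0,0,0],
    [0,0,0,0],
    [0,0,-30,0],
    [0,0,-75,-0.17],
    [-35,-29,-75,-0.35],
    [-75,-61,-65,-0.53],
    [-91,-75,-25,-0.71],
    [-91.5,-75,25,-0.88],
    [-91.5,-75,75,-0.9],
    [-91.5,-75,101,-0.9]
  ],
  "grip": 0
}}

```text
t: 56.8
tcp_pos: [0.5039, 0.0292, 0.0408]
orientation: [0.782, 0.623, -0.001, -0.0]
contact_force: [0.0, 0.6, 0.7]
width: 0.0853
grasp_force: 0.0
```

```bash
python3 - <<'E'
from h import *
drag(3); s=ctrl.sense(); print(rel([.5053,.0296,.0435],-13))
E
```

```text
56.95 [0.5044 0.0288 0.0424] U [-0.11 -3.39  0.14  0.04] V [ 0.6  -0.11  0.44 -0.59] z [ 0.68 -3.24  0.59  0.58] w 0.08557668526926965 0.0
(array([ 1. ,  0.7, -1.1]), 0.001, 'tool y now -12.9', 'tilt 0.125')
```

Call:
{"op": "step_arm", "data": {
  "motion": [
    [0.5,0,0,0],
    [0.5,0,0,0],
    [0.5,0,0,0],
    [0.5,0,0,0],
    [0.5,0,-0.2,0],
    [0.5,0,-0.8,0],
    [0.5,2,-1.1,0],
    [0.5,5,-1.3,0],
    [0.5,8,-1.4,0],
    [0.5,11,-1.5,0]
  ],
  "grip": 1
}}

```text
t: 58.2
tcp_pos: [0.5144, 0.0276, 0.0438]
orientation: [0.782, 0.623, -0.001, -0.001]
contact_force: [-6.3, 1.6, -1.0]
width: 0.0134
grasp_force: 59.1
```

Call:
{"op": "step_arm", "data": {
  "motion": [
    [0,2,0,0],
    [0,4,0,0],
    [0,5,0,0],
    [0,3,0,0],
    [0,0,0.1,0],
    [0,-3,0.2,0],
    [0,-5,0.2,0],
    [0,-5,0.2,0],
    [0,-5,0.2,0],
    [0,-5,0.2,0]
  ]
}}

```text
t: 59.45
tcp_pos: [0.5106, 0.0287, 0.0441]
orientation: [0.782, 0.623, -0.0, -0.0]
contact_force: [-0.6, 0.5, -4.9]
width: 0.0133
grasp_force: 59.2
```

```bash
python3 - <<'E'
from h import *
drag(4); s=ctrl.sense(); print(s['wrist_torque']); print((s['tcp_pos']-C)@U)
E
```

```text
59.65 [0.5106 0.0287 0.0441] U [-0.7  -1.   -0.81 -2.28 -1.7 ] V [ 0.33 -0.12  0.72  0.59  0.24] z [-4.92 -4.86 -4.18 -4.19 -4.3 ] w 0.013364022905365935 59.252768754959106
[0.21283639 0.70445712 0.02367297]
-0.08147588743445988
```

Call:
{"op": "step_arm", "data": {
  "motion": [
    [0,0,0.25,0],
    [0,0,0.25,0],
    [0,-2,0.25,0],
    [0,-4,0.25,0],
    [0,-6,0.25,0],
    [0,-7,0.25,0],
    [0,-7,0.25,0],
    [0,-7,0.25,0],
    [0,-7,0.25,0],
    [0,-7,0.25,0]
  ]
}}

```text
t: 60.9
tcp_pos: [0.5041, 0.0302, 0.0439]
orientation: [0.782, 0.623, -0.0, -0.0]
contact_force: [2.8, -1.0, -5.4]
width: 0.0136
grasp_force: 59.3
```

```bash
python3 - <<'E'
from h import *
drag(3); s=ctrl.sense(); print(s['wrist_torque']); print((s['tcp_pos']-C)@U); print(rel([.6202,.0015,.142],-64.5))
E
```

```text
61.05 [0.5041 0.0302 0.0439] U [2.98 2.69 2.46 2.06] V [-0.3  -0.22  0.24  0.33] z [-5.42 -4.34 -5.1  -4.84] w 0.013286894740142514 59.265546798706055
[ 0.0095536  -0.26273829  0.01485258]
-0.08816050869447764
(array([ -2. , 119.6, -98.1]), 0.901, 'tool y now -12.9', 'tilt 0.005')
```

The held force after the pull is 2.6 N, against 2.7 N for a 4 N drag. The tip is about 29 mm past the throat, so I'll let go and retreat.

Call:
{"op": "step_arm", "data": {
  "motion": [
    [0,0,0,0],
    [0,0,0,0],
    [0,0,0,0],
    [0,0,-20,0],
    [0,0,-60,0],
    [0,0,-110,0],
    [0,0,-160,0],
    [0,0,-190,0],
    [0,0,-200,0],
    [0,0,-200,0]
  ],
  "grip": 0
}}

```text
t: 62.3
tcp_pos: [0.5041, 0.0305, 0.2438]
orientation: [0.782, 0.623, 0.0, -0.0]
contact_force: [0.8, 0.3, -0.5]
width: 0.0855
grasp_force: 0.0
```

```bash
python3 - <<'E'
from h import *
c=cap('wrist','end'); t=cap('top')
im=t['image'][145:295,170:290,::-1]
cv2.imwrite('pics/end2.png',np.hstack([cv2.resize(im,(384,480),interpolation=cv2.INTER_CUBIC),cv2.resize(c['image'][:,:,::-1],(416,312))[:480] if 0 else cv2.copyMakeBorder(cv2.resize(c['image'][:,:,::-1],(416,312)),0,168,0,0,cv2.BORDER_CONSTANT)]))
E
```

```text
(no output)
```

View pics/end2.png

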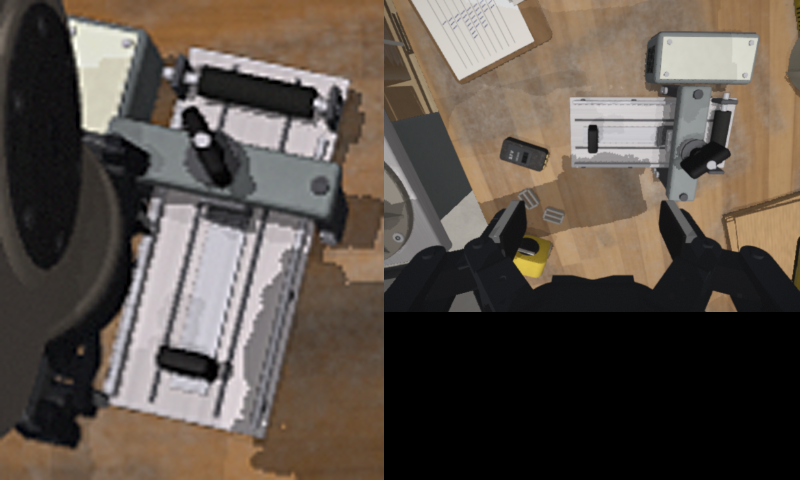

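The blade lies straight and flat in the gap with its plate at about (188,362) in the crop. The gripper is clear and the other things are where they were.

```bash
python3 -c "
from rig import ctrl
print(ctrl.finish_job())"
```

```text
the job is handed in; nothing more can be done
None
```

I handed the job in at about 62 s: the blade lies straight in the gap, its tip about 17 mm beyond the foot, the drag is about 4 N, everything is let go and the other things are untouched. The drag is estimated from a held 2.6 N on the last pull with the gripper lifting slightly. On the way, one push reached about 40 N along the blade and 49 N down on the bed while the foot was too tight; I then turned it back.

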